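Set the carton numbering machine to 7 and stamp

TASK

Set the numbering machine on the packing bench to 7 by rolling the rubber end of its number drum with a fingertip, until the 7 stands whole and centred in the small window, then press the black stamp button beside it all the way down and let it come back up. Push gently, never harder than 25 N, never work the stamp while another number is showing, and leave the other things on the bench where they are.

Things in the scene. Friction and masses are not known exactly. Their poses are not given: they have to be found in the camera images.
- machine: Grey bench numbering machine, fixed; base plate 200 (x) x 290 (y) x 14 mm. Origin on the table below the drum's axis; x points away from the operator, y to the operator's left, z up. A drum 100 mm across lies along y, axis above x = 0. The yoke's end plates at y = -62 and +106 mm are below the drum's top; the front and rear walls at x = -64 and +64 mm are 72 mm high.
- roller (a point): Middle of the drum's bare smooth black rubber end (y = 5 to 99 mm, 100 mm across), at y = 52 mm, 135 mm above the table. Roll it here from above, x from -45 to +45 mm. Its real top is 125 to 145 mm up, different each time and not measured: feel for it. It is sprung: it yields above about 4 N of push, 1 mm per further 12 N. Under 5 N a finger slips; 8 to 14 N turns it.
- window (a point): Centre of the window, 38 x 38 mm, at the very top of the grey hood over the drum's white end, y = -28 mm, 141 mm above the table (+-10 mm). It shows one black figure, 24 mm high, read from the operator's (-x) side; 0 to 9 stand 36 degrees apart round the drum. The hood covers y = -60 to +3 mm and stands 6 mm above the drum's top.
- drum (a joint): Turn of the number drum, rad, endless both ways. Figure n stands centred in the window at n x 0.6283 rad, give or take whole turns of 6.2832: 7 is at 4.398, and also at -1.885 and 10.681. It grows when the top of the drum is pushed to the machine's +x (away from the operator). The drum stays where it is left.
- stamp_top (a point): Centre of the top of the black stamp button, a disc 40 mm across and 14 mm thick on a grey block, at x = 0, y = -125 mm, 112 mm above the table in the machine's frame when up. It is pressed straight down.
- stamp (a joint): How far the stamp button is down, m: 0 up, 0.008 at its stop. Spring: about 2.5 N to start it, 8.6 N at the stop, a rubber washer; it comes up by itself.
- thread_cone: Bystander: thread cone, 60 mm across the foot, 100 mm high, origin under its centre. Leave alone.
- tape_roll: Bystander: roll of tape lying flat, 90 mm across, 45 mm high, origin under its centre. Leave alone.
- tool_cup: Bystander: empty grey cup, 72 mm across, 85 mm high, origin under its centre. Leave alone.

How it is judged:
On the way, in this order (a step that is already met when the one before it is completed fails the run):
1. the drum stands still with 7 in the window ((value of joint drum between -8.318 and -8.018 rad or value of joint drum between -2.035 and -1.735 rad or value of joint drum between 4.248 and 4.548 rad or value of joint drum between 10.531 and 10.831 rad) and velocity of joint drum between -0.15 and 0.15 rad/s), for 0.3 s.
2. the stamp button is pressed down (at least 6 of its 8 mm) with 7 in the window ((value of joint drum between -8.318 and -8.018 rad or value of joint drum between -2.035 and -1.735 rad or value of joint drum between 4.248 and 4.548 rad or value of joint drum between 10.531 and 10.831 rad) and value of joint stamp above 0.006 m), for 0.05 s.
At the end, for the whole second after the job is handed in: The 7 stands in the window (drum within 0.15 rad of it, a quarter of the way to the next figure) and at rest, and the stamp button is back up (within 1.5 mm) (all of step 1 and value of joint stamp below 0.0015 m); the robot touches nothing.
It fails at once if the robot pushes on anything with more than 25 N (contact force between any of the fingers, the arm and anything else above 25 N).
It fails at once if the stamp is pressed (more than 4 mm) while 7 is not in the window (value of joint stamp above 0.004 m and not (value of joint drum between -8.318 and -8.018 rad or value of joint drum between -2.035 and -1.735 rad or value of joint drum between 4.248 and 4.548 rad or value of joint drum between 10.531 and 10.831 rad)).
It fails at once if a bystander is moved more than 20 mm (distance of any of thread_cone, tape_roll, tool_cup from where it was at the start of the episode above 0.02 m).
It also fails if it takes over 70 s, if anything falls off the work surface, if the arm or the gripper's body presses on something with over 40 N, if the wrist force passes 120 N, or if a joint passes its speed limit or range.

ROBOT

A 6-joint arm with a two-finger parallel gripper is mounted at the origin on the work surface. World frame = base frame: x ahead of the robot, y to its left, z up, the work surface at z = 0. Lengths are in m, angles in rad, forces in N, time in s.
With the tool pointing down it reaches from about 0.3 to 0.875 m from the base axis. Payload 6.4 kg.
Tool frame: the origin (TCP) lies midway between the tips of the shut fingers; the grasp point (between the pads) lies ctrl.grip_point_offset behind it (ctrl.grip_point_offset is the distance from the TCP to the grasp point, in m); z points along the fingers, y is the direction in which the jaws open and shut (so a half turn about z gives the same grasp; the last joint's range is limited). The gripper opens to 85 mm and grips with 20 to 120 N. Pads are 22 mm wide; open, the fingers measure 114 mm over their backs; the gripper's body (76 mm by 85 mm) begins 54 mm behind the grasp point. The pads swing forward as they close: fully open they stand 13 mm farther back than shut.
Start: joints at [-1.47, 0.181, 1.607, -0, 1.354, -0.206], TCP at [0.174, -0.548, 0.231] pointing down, gripper open.
Joint ranges: [-2.99, 2.99], [-0.89, 2.07], [0.3, 2.58], [-1.14, 4.28], [0, 2.63], [-3.12, 3.12]. Speed limits (rad/s): [2.57, 2.57, 3.01, 3.14, 3.14, 3.14].

INTERFACE

Orientations are given as a unit quaternion [w, x, y, z].
In Python, from bench import ctrl, viewer gives the robot as it stands.
- The arm moves only by the shell command python3 -m handwheel 'ROWS' [OPENING]. ROWS is JSON, a list of rows, each an object with "travel": the shift along the tool's x, y, z as a fraction of full scale, a list of three; "dr": the turn, a rotation vector about the tool's x, y, z as a fraction of full scale, a list of three. A call has 1 to 20 rows; each row shifts and turns the pose as measured when the row begins, along the tool's axes as they then stand; what a row does not reach is not made up. Full scale, the value 1, is 150 mm for a shift and 30 degrees for a turn. A row lasts 1/12 s, in which the tool goes at most 41.7 mm and 7.16 degrees, less where a joint would pass 70% of its speed; a pose out of reach is approached as far as the arm can. A call with a number of a shift or a turn outside -1 to 1 is refused whole. A call with a gripper value outside its range is refused whole. OPENING is the opening, from -1 (shut) to 1 (fully open), set as the call begins (- or left out, the last holds). The fingers move at their own pace and stop on an object; the grip force is fixed at half the most. Time passes only in rows, so rows that do not move let the fingers close. It gives the time, the measured TCP pose, the force and the opening at its end, in the units of the state.
- ctrl.get_obs(): the state, without advancing time (a new reading comes with each control period).
- viewer.camera(name): name is "scene" or "side" or "wrist"; returns the picture (480x640x3 uint8, red, green, blue); there is no depth.
- viewer.get_calibration(name): a dict with "camera_matrix" (3x3 intrinsics, pixels), "R" (3x3) and "t" (3): a world point X has camera coordinates R X + t. Camera axes: x right, y down, z forward; pixel columns grow to the right and rows downward; lengths in m; the calibration is good to about 2 mm. A picture is of the moment at which its call begins: read the wrist's pose just before it. get_calibration takes no time and is no camera call; for the wrist camera it gives the pose at the moment of the call.
- ctrl.hand_in(): hands the job in, once; it reports no verdict.
The state is a dict: "time_s": time; "q": joint angles; "dq": joint speeds; "joint_efforts": joint torques, N m; "eef_pos": TCP position; "eef_rot": TCP orientation; "wrist_force": force on the tool from outside, world axes, zero at the start; "torque": the same for the moment, N m; "opening": opening from 0.0 (shut) to 1.0 (fully open).
Only numpy, scipy, OpenCV 4.12 (cv2) and the standard library are available. Lean on these libraries where they do the work, as an engineer would, in place of code of your own. Each camera call takes 0.05 s, during which the arm holds its last target. There are 200 camera calls.

## Working session

There is one attempt and no reset: what is moved stays moved. The work goes in short steps, Python scripts to look and compute and a shell command to move; the robot and the scene stay as the last step left them, time stands still between calls to the robot, and variables do not carry over. Pictures are saved under pics/ and viewed, about 8 in all and at most 12, crops included, and the job is handed in when it is done.

```bash
mkdir -p pics; ls; python3 - <<'E'
from bench import ctrl, viewer
import cv2, numpy as np
o=ctrl.get_obs(); print(o)
for n in ("scene","side"):
    c=viewer.get_calibration(n); print(n,c)
a=viewer.camera("scene"); b=viewer.camera("side")
cv2.imwrite("pics/scene0.png",a[:,:,::-1]); cv2.imwrite("pics/side0.png",b[:,:,::-1])
E
```

```text
pics
{'time_s': 0.0, 'q': array([-1.47029169e+00,  1.81535673e-01,  1.60797642e+00,  2.47892667e-05,
        1.35376306e+00, -2.06297547e-01]), 'dq': array([-5.02425494e-04, -1.45960212e-04, -7.16114636e-04,  1.14059228e-03,
        1.36719774e-04,  3.91597909e-05]), 'joint_efforts': array([-9.41419894e-04, -4.44876623e+01, -3.51337194e+01, -4.05526189e-04,
        9.14472359e-03, -2.65315961e-06]), 'eef_pos': array([ 0.17362865, -0.54761004,  0.23040241]), 'eef_rot': array([-8.39434120e-04,  9.88257167e-01,  1.52797461e-01,  5.65631122e-05]), 'wrist_force': array([-0.64403289, -0.03300553,  0.60103248]), 'torque': array([ 0.00511908, -0.05915169, -0.03271864]), 'opening': 0.9993846106664163}
scene {'camera_matrix': array([[507.23173395,   0.        , 321.85448624],
       [  0.        , 507.23173395, 235.21444527],
       [  0.        ,   0.        ,   1.        ]]), 'R': array([[ 0.58565368,  0.81046506,  0.01249644],
       [ 0.71350613, -0.50815202, -0.48238006],
       [-0.38460209,  0.29142394, -0.87587289]]), 't': array([-0.38107335, -0.36329521,  1.35171317])}
side {'camera_matrix': array([[545.34145257,   0.        , 322.26502681],
       [  0.        , 545.34145257, 244.40243565],
       [  0.        ,   0.        ,   1.        ]]), 'R': array([[-0.86552535, -0.50084134,  0.00488102],
       [-0.31536469,  0.53737255, -0.78216101],
       [ 0.38911564, -0.67851949, -0.62305724]]), 't': array([0.54437004, 0.28715749, 0.96553319])}
```

View pics/scene0.png

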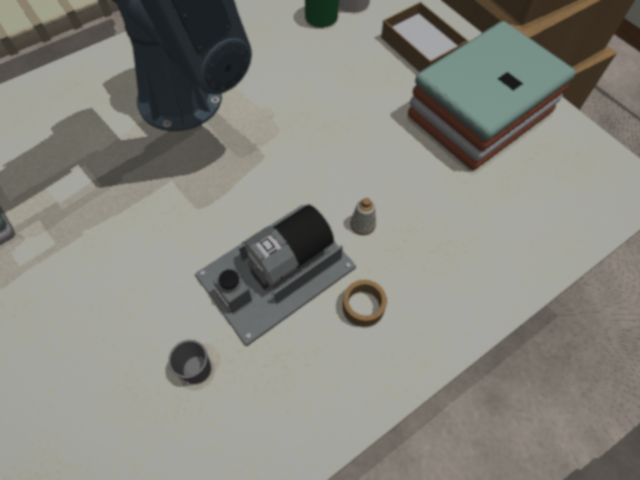

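View pics/side0.png

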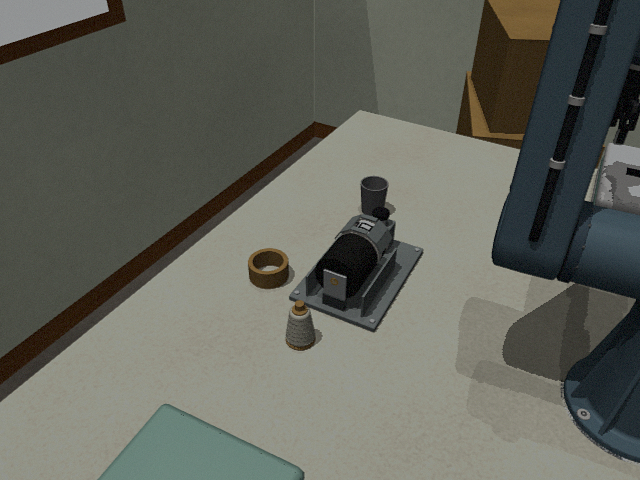

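The scene view shows the base plate's corners at about (197,272), (249,339) and (355,265), with the rubber end at the upper right and the button at (229,280). The side view shows plate corners at about (423,248), (375,328) and (291,299), with the cone at (300,345), the tape at (268,270) and the cup at (374,200).

```bash
cat > h.py <<'E'
import numpy as np, cv2
from bench import ctrl, viewer
def bp(c,uv,z):
    K=np.array(c["camera_matrix"]);R=np.array(c["R"]);t=np.array(c["t"])
    d=R.T@np.linalg.solve(K,[*uv,1.]); o=-R.T@t
    return o+d*(z-o[2])/d[2]
def proj(c,X):
    p=np.array(c["R"])@np.array(X)+c["t"]; q=np.array(c["camera_matrix"])@p; return q[:2]/q[2]
E
python3 - <<'E'
from h import *
from scipy.optimize import least_squares
S=viewer.get_calibration("scene");D=viewer.get_calibration("side")
# machine coords -> pixel
obs=[(S,(-.1,-.145,.014),(197,272)),(S,(.1,-.145,.014),(249,339)),(S,(.1,.145,.014),(355,265)),(S,(0,-.125,.112),(229,280)),
(D,(-.1,-.145,.014),(423,248)),(D,(-.1,.145,.014),(375,328)),(D,(.1,.145,.014),(291,299)),(S,(0,-.028,.141),(268,245)),(D,(0,-.028,.141),(367,226))]
for c,m,uv in obs: print(m,bp(c,uv,m[2]).round(3))
def W(p,m): 
    s,k=np.sin(p[2]),np.cos(p[2]); return [p[0]+k*m[0]-s*m[1],p[1]+s*m[0]+k*m[1],m[2]]
f=lambda p:np.concatenate([proj(c,W(p,m))-uv for c,m,uv in obs])
r=min((least_squares(f,[.5,-.2,a],loss='soft_l1') for a in (-2,-1,0,1,2,3)),key=lambda r:r.cost)
print(r.x,r.fun.round(1))
for n,m in dict(roller=(0,.052,.135),window=(0,-.028,.141),stamp=(0,-.125,.112)).items():
    w=W(r.x,m);print(n,np.round(w,3),np.hypot(w[0],w[1]))
for n,uv in dict(cone=(300,345),tape=(268,285),cup=(374,212)).items(): print(n,bp(D,uv,0).round(3))
for n,uv in dict(cone=(363,230),tape=(365,303),cup=(191,375)).items(): print(n,bp(S,uv,0).round(3))
E
```

```text
(-0.1, -0.145, 0.014) [ 0.481 -0.209  0.014]
(0.1, -0.145, 0.014) [ 0.672 -0.197  0.014]
(0.1, 0.145, 0.014) [0.665 0.078 0.014]
(0, -0.125, 0.112) [ 0.582 -0.174  0.112]
(-0.1, -0.145, 0.014) [ 0.479 -0.217  0.014]
(-0.1, 0.145, 0.014) [0.466 0.071 0.014]
(0.1, 0.145, 0.014) [0.656 0.086 0.014]
(0, -0.028, 0.141) [ 0.576 -0.077  0.141]
(0, -0.028, 0.141) [ 0.562 -0.071  0.141]
[ 0.56908054 -0.05937945  0.05270536] [-0.9 -1.3  0.4  2.4  3.3 -4.4 -6.6  0.3 -0.3  2.   0.1  4.  -3.4  0.5
 -6.   0.6 -0.  -5.1]
roller [ 0.566 -0.007  0.135] 0.5663901540086278
window [ 0.571 -0.087  0.141] 0.5772019404163394
stamp [ 0.576 -0.184  0.112] 0.6044193590493546
cone [0.579 0.174 0.   ]
tape [0.732 0.062 0.   ]
cup [ 0.652 -0.31   0.   ]
cone [0.601 0.153 0.   ]
tape [0.744 0.046 0.   ]
cup [ 0.663 -0.327  0.   ]
```

```bash
python3 -m handwheel '[{"travel":[0,0,-0.2],"dr":[0,0,0.235]},{"travel":[0,0,-0.2],"dr":[0,0,0.235]},{"travel":[0.17,-0.19,0],"dr":[0,0,0]},{"travel":[0.17,-0.19,0],"dr":[0,0,0]},{"travel":[0.17,-0.19,0],"dr":[0,0,0]},{"travel":[0.17,-0.19,0],"dr":[0,0,0]},{"travel":[0.17,-0.19,0],"dr":[0,0,0]},{"travel":[0.17,-0.19,0],"dr":[0,0,0]},{"travel":[0.17,-0.19,0],"dr":[0,0,0]},{"travel":[0.17,-0.19,0],"dr":[0,0,0]},{"travel":[0.17,-0.19,0],"dr":[0,0,0]},{"travel":[0.17,-0.19,0],"dr":[0,0,0]},{"travel":[0.17,-0.19,0],"dr":[0,0,0]},{"travel":[0.17,-0.19,0],"dr":[0,0,0]},{"travel":[0,0,0],"dr":[0,0,0]}]' -1
python3 - <<'E'
from h import *
from scipy.spatial.transform import Rotation as R
o=ctrl.get_obs(); w,x,y,z=o["eef_rot"]; print(o["eef_pos"],o["opening"]); print(R.from_quat([x,y,z,w]).as_matrix().round(3))
c=viewer.get_calibration("wrist"); Rm=np.array(c["R"]); print(c["camera_matrix"][0],"cam",(-Rm.T@c["t"]).round(3),"axis",Rm[2].round(3),Rm[0].round(3))
cv2.imwrite("pics/w1.png",viewer.camera("wrist")[:,:,::-1])
E
```

```text
time_s: 1.35
eef_pos: [0.4716, -0.1737, 0.2892]
eef_rot: [-0.006, 1.0, 0.02, -0.001]
wrist_force: [-0.8, 0.3, -0.4]
opening: -0.006
[ 0.47157486 -0.17371786  0.28915967] -0.005999111637913962
[[ 0.999  0.039 -0.002]
 [ 0.039 -0.999  0.012]
 [-0.001 -0.012 -1.   ]]
[353.68739775   0.         319.5284912 ] cam [ 0.542 -0.173  0.432] axis [-0.28  0.   -0.96] [ 0.039 -0.999 -0.012]
```

View pics/w1.png

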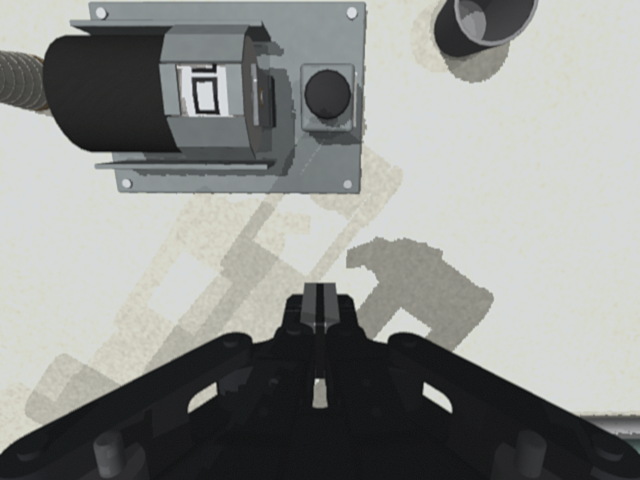

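The wrist view shows plate corners at about (89,1), (367,2), (360,192) and (118,192), the window at about (205,90) and the button at (327,93). The figure looks like a 0 or an 8, so I'll crop it and refit the pose.

```bash
python3 - <<'E'
from h import *
from scipy.optimize import least_squares
c=viewer.get_calibration("wrist")
im=cv2.imread("pics/w1.png")
cv2.imwrite("pics/w1c.png",cv2.resize(im[50:135,150:300],None,fx=5,fy=5,interpolation=cv2.INTER_CUBIC))
obs=[((.1,.145,.014),(89,1)),((.1,-.145,.014),(367,2)),((-.1,-.145,.014),(360,192)),((-.1,.145,.014),(118,192)),((0,-.125,.112),(327.5,93))]
def W(p,m): 
    s,k=np.sin(p[2]),np.cos(p[2]); return [p[0]+k*m[0]-s*m[1],p[1]+s*m[0]+k*m[1],m[2]]
f=lambda p:np.concatenate([proj(c,W(p,m))-uv for m,uv in obs])
r=least_squares(f,[.569,-.06,.05],loss='soft_l1'); print(r.x,r.fun.round(1))
for n,m in dict(roller=(0,.052,.135),window=(0,-.028,.141),stamp=(0,-.125,.112)).items():
    w=W(r.x,m);print(n,np.round(w,4),proj(c,w).round(1))
E
```

```text
[ 0.56974812 -0.0725817   0.03783071] [-2.7 -0.6 -0.1 -2.4  0.4  1.4 -0.8  0.8 24.8  0.7]
roller [ 0.5678 -0.0206  0.135 ] [128.4  90.5]
window [ 0.5708 -0.1006  0.141 ] [228.3  89.5]
stamp [ 0.5745 -0.1975  0.112 ] [352.3  93.7]
```

View pics/w1c.png

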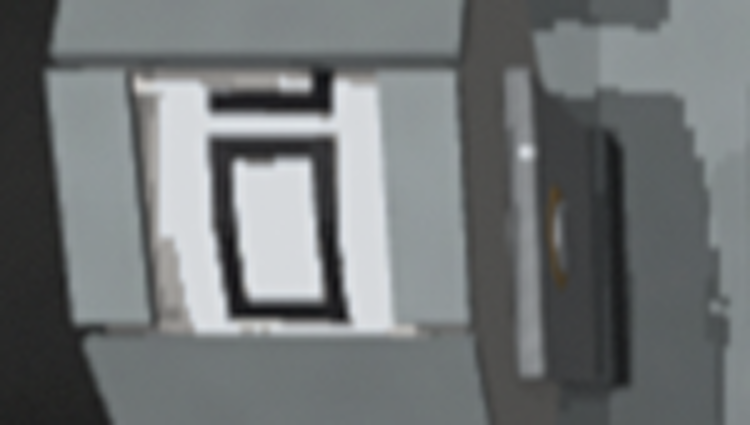

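The window shows a 0, sitting slightly towards the operator, with the foot of the 9 beyond it. The angle is therefore about -0.09 rad, and the nearest 7 is at -1.885, so the top needs about 1.8 rad (90 mm) towards -x. The plate isn't centred on the machine's y origin: the button misses its place by 25 px. I'll refit using the button and window, leaving the plate offset free.

```bash
python3 - <<'E'
from h import *
from scipy.optimize import least_squares
c=viewer.get_calibration("wrist");S=viewer.get_calibration("scene")
P=[(c,(.1,.145,.014),(89,1)),(c,(.1,-.145,.014),(367,2)),(c,(-.1,-.145,.014),(360,192)),(c,(-.1,.145,.014),(118,192)),(S,(-.1,-.145,.014),(197,272)),(S,(.1,-.145,.014),(249,339)),(S,(.1,.145,.014),(355,265))]
Q=[(c,(0,-.125,.112),(327.5,93)),(c,(0,-.028,.141),(205,90)),(S,(0,-.125,.112),(229,280)),(S,(0,-.028,.141),(268,245))]
def W(p,m): 
    s,k=np.sin(p[2]),np.cos(p[2]); return np.array([p[0]+k*m[0]-s*m[1],p[1]+s*m[0]+k*m[1],m[2]])
def f(p): return np.concatenate([proj(k,W(p,np.add(m,(0,p[3],0))))-uv for k,m,uv in P]+[proj(k,W(p,m))-uv for k,m,uv in Q])
r=least_squares(f,[.569,-.06,.04,-.02],loss='soft_l1'); print(r.x,r.fun.reshape(-1,2).round(1).tolist())
o=ctrl.get_obs(); t=o["eef_pos"]
for n,m in dict(roller=(0,.052,.135),window=(0,-.028,.141),stamp=(0,-.125,.112)).items():
    w=W(r.x,m);d=w-t;k,s=np.cos(.039),np.sin(.039);print(n,np.round(w,4),"tool rows",(np.array([k*d[0]+s*d[1],s*d[0]-k*d[1],-d[2]])/.15).round(3))
# edges of the rubber in wrist image
for v in (60,90,120): print(bp(c,(46,v),.1).round(3),bp(c,(163,v),.13).round(3))
E
```

```text
[ 0.56913009 -0.05267268  0.03865663 -0.01970428] [[-3.0, -0.7], [-0.4, -2.7], [0.3, 1.2], [-0.9, 0.8], [-5.9, 1.1], [-6.0, 6.0], [-1.0, 0.0], [1.1, 0.4], [-2.7, -0.7], [-4.1, -2.2], [-3.1, -1.3]]
roller [ 0.5671 -0.0007  0.135 ] tool rows [ 0.691 -1.14   1.026]
window [ 0.5702 -0.0807  0.141 ] tool rows [ 0.691 -0.607  0.986]
stamp [ 0.574  -0.1776  0.112 ] tool rows [0.691 0.04  1.179]
[0.593 0.066 0.1  ] [ 0.591 -0.048  0.13 ]
[0.569 0.07  0.1  ] [ 0.57  -0.046  0.13 ]
[0.543 0.075 0.1  ] [ 0.547 -0.044  0.13 ]
```

```bash
python3 -m handwheel '[{"travel":[0.145,-0.19,0],"dr":[-0.02,0,0]},{"travel":[0.145,-0.19,0],"dr":[0,0,0]},{"travel":[0.145,-0.19,0],"dr":[0,0,0]},{"travel":[0.145,-0.19,0],"dr":[0,0,0]},{"travel":[0.145,-0.19,0],"dr":[0,0,0]},{"travel":[0.145,-0.19,0],"dr":[0,0,0]},{"travel":[0,0,0.2],"dr":[0,0,0]},{"travel":[0,0,0.2],"dr":[0,0,0]},{"travel":[0,0,0.2],"dr":[0,0,0]},{"travel":[0,0,0.2],"dr":[0,0,0]},{"travel":[0,0,0],"dr":[0,0,0]}]' -1
cat > st.py <<'E'
from h import *
o=ctrl.get_obs();a=.03866;d=o["eef_pos"]-np.array([.5691,-.0527,0]);k,s=np.cos(a),np.sin(a)
w,x,y,z=o["eef_rot"]
from scipy.spatial.transform import Rotation as R
print("machine xyz mm",(1e3*np.array([k*d[0]+s*d[1],-s*d[0]+k*d[1],d[2]])).round(2),"F",o["wrist_force"].round(1),"T",o["torque"].round(2),"zcol",R.from_quat([x,y,z,w]).as_matrix()[:,2].round(3),"xcol",R.from_quat([x,y,z,w]).as_matrix()[:,0].round(3))
E
python3 st.py
```

```text
time_s: 2.32
eef_pos: [0.5976, -0.0034, 0.1627]
eef_rot: [0.003, 1.0, 0.014, -0.002]
wrist_force: [-1.8, -0.1, -0.6]
opening: -0.003
machine xyz mm [ 30.34  48.12 162.73] F [-1.8 -0.1 -0.6] T [-0.    0.08  0.01] zcol [-0.004 -0.006 -1.   ] xcol [ 1.     0.029 -0.004]
```

```bash
cat > free.py <<'E'
# exit 0 while no contact force is felt
import sys
from bench import ctrl
o=ctrl.get_obs(); f=o["wrist_force"]; print("z %.2f F"%(1e3*o["eef_pos"][2]),f.round(1)); sys.exit(abs(f[2]+.6)>2.5)
E
H="python3 -m handwheel"
python3 -m handwheel '[{"travel":[-0.068,0,0.05],"dr":[0,0,0]},{"travel":[0,0,0.05],"dr":[0,0,0]},{"travel":[0,0,0],"dr":[0,0,0]}]' -1 && python3 free.py &&
$H '[{"travel":[0,0,0.007],"dr":[0,0,0]}]' >/dev/null && python3 free.py &&
$H '[{"travel":[0,0,0.007],"dr":[0,0,0]}]' >/dev/null && python3 free.py &&
$H '[{"travel":[0,0,0.007],"dr":[0,0,0]}]' >/dev/null && python3 free.py &&
$H '[{"travel":[0,0,0.007],"dr":[0,0,0]}]' >/dev/null && python3 free.py &&
$H '[{"travel":[0,0,0.007],"dr":[0,0,0]}]' >/dev/null && python3 free.py &&
$H '[{"travel":[0,0,0.007],"dr":[0,0,0]}]' >/dev/null && python3 free.py &&
$H '[{"travel":[0,0,0.007],"dr":[0,0,0]}]' >/dev/null && python3 free.py &&
$H '[{"travel":[0,0,0.007],"dr":[0,0,0]}]' >/dev/null && python3 free.py &&
$H '[{"travel":[0,0,0.007],"dr":[0,0,0]}]' >/dev/null && python3 free.py &&
$H '[{"travel":[0,0,0.007],"dr":[0,0,0]}]' >/dev/null && python3 free.py ; python3 st.py
```

```text
time_s: 2.57
eef_pos: [0.5863, -0.0069, 0.1473]
eef_rot: [0.003, 1.0, 0.013, -0.003]
wrist_force: [0.2, -0.3, 0.3]
opening: 0.004
z 147.34 F [ 0.2 -0.3  0.3]
machine xyz mm [ 18.99  45.12 147.34] F [ 0.2 -0.3  0.3] T [ 0.06  0.01 -0.  ] zcol [-0.007 -0.006 -1.   ] xcol [ 1.     0.026 -0.007]False
```

```bash
sed -i 's/sys.exit(abs(f\[2\]+.6)>2.5)/sys.exit(int(abs(f[2])>2.5))/' free.py
python3 -m handwheel '[{"travel":[0,0,0.007],"dr":[0,0,0]}]' >/dev/null && python3 free.py &&
python3 -m handwheel '[{"travel":[0,0,0.007],"dr":[0,0,0]}]' >/dev/null && python3 free.py &&
python3 -m handwheel '[{"travel":[0,0,0.007],"dr":[0,0,0]}]' >/dev/null && python3 free.py &&
python3 -m handwheel '[{"travel":[0,0,0.007],"dr":[0,0,0]}]' >/dev/null && python3 free.py &&
python3 -m handwheel '[{"travel":[0,0,0.007],"dr":[0,0,0]}]' >/dev/null && python3 free.py &&
python3 -m handwheel '[{"travel":[0,0,0.007],"dr":[0,0,0]}]' >/dev/null && python3 free.py &&
python3 -m handwheel '[{"travel":[0,0,0.007],"dr":[0,0,0]}]' >/dev/null && python3 free.py &&
python3 -m handwheel '[{"travel":[0,0,0.007],"dr":[0,0,0]}]' >/dev/null && python3 free.py &&
python3 -m handwheel '[{"travel":[0,0,0.007],"dr":[0,0,0]}]' >/dev/null && python3 free.py &&
python3 -m handwheel '[{"travel":[0,0,0.007],"dr":[0,0,0]}]' >/dev/null && python3 free.py &&
python3 -m handwheel '[{"travel":[0,0,0.007],"dr":[0,0,0]}]' >/dev/null && python3 free.py &&
python3 -m handwheel '[{"travel":[0,0,0.007],"dr":[0,0,0]}]' >/dev/null && python3 free.py &&
python3 -m handwheel '[{"travel":[0,0,0.007],"dr":[0,0,0]}]' >/dev/null && python3 free.py ; python3 st.py
```

```text
z 147.48 F [ 0.7 -0.9  1. ]
z 147.66 F [ 0.5 -0.7  0.6]
z 147.91 F [0.8 0.2 0.3]
z 147.98 F [-0.1  1.   0.6]
z 147.74 F [-0.3  0.   0.9]
z 147.20 F [-0.2  1.  -0.4]
z 146.42 F [ 0.5  0.4 -0.3]
z 145.44 F [-0.  -0.4 -0.5]
z 144.33 F [ 0.1 -0.5 -0.2]
z 143.15 F [-0.5 -0.3  0.2]
z 141.88 F [-0.5 -0.3 -0.6]
z 140.62 F [-0.5 -0.1 -0.6]
z 139.33 F [ 0.3 -0.3 -0.3]
machine xyz mm [ 23.84  42.77 139.33] F [ 0.3 -0.3 -0.3] T [-0.03 -0.03 -0.05] zcol [ 0.004 -0.008 -1.   ] xcol [1.    0.024 0.003]
```

```bash

python3 -m handwheel '[{"travel":[0,0,0.004],"dr":[0,0,0]}]' >/dev/null && python3 free.py &&
python3 -m handwheel '[{"travel":[0,0,0.004],"dr":[0,0,0]}]' >/dev/null && python3 free.py &&
python3 -m handwheel '[{"travel":[0,0,0.004],"dr":[0,0,0]}]' >/dev/null && python3 free.py &&
python3 -m handwheel '[{"travel":[0,0,0.004],"dr":[0,0,0]}]' >/dev/null && python3 free.py &&
python3 -m handwheel '[{"travel":[0,0,0.004],"dr":[0,0,0]}]' >/dev/null && python3 free.py &&
python3 -m handwheel '[{"travel":[0,0,0.004],"dr":[0,0,0]}]' >/dev/null && python3 free.py &&
python3 -m handwheel '[{"travel":[0,0,0.004],"dr":[0,0,0]}]' >/dev/null && python3 free.py &&
python3 -m handwheel '[{"travel":[0,0,0.004],"dr":[0,0,0]}]' >/dev/null && python3 free.py &&
python3 -m handwheel '[{"travel":[0,0,0.004],"dr":[0,0,0]}]' >/dev/null && python3 free.py &&
python3 -m handwheel '[{"travel":[0,0,0.004],"dr":[0,0,0]}]' >/dev/null && python3 free.py &&
python3 -m handwheel '[{"travel":[0,0,0.004],"dr":[0,0,0]}]' >/dev/null && python3 free.py &&
python3 -m handwheel '[{"travel":[0,0,0.004],"dr":[0,0,0]}]' >/dev/null && python3 free.py &&
python3 -m handwheel '[{"travel":[0,0,0.004],"dr":[0,0,0]}]' >/dev/null && python3 free.py ; python3 st.py
```

```text
z 138.47 F [-0.7 -1.1  0.3]
z 137.74 F [ 0.1  0.1 -0.3]
z 137.04 F [ 0.5  0.2 -0.5]
z 136.34 F [ 0.2 -0.5  0.4]
z 135.70 F [-0.4  0.   0.7]
z 135.05 F [-0.3  0.2  0.2]
z 134.42 F [-0.1  0.3  0.9]
z 133.75 F [0.3 0.  0.3]
z 133.15 F [0.1 0.1 0. ]
z 132.50 F [ 0.6 -0.7 -0.4]
z 132.08 F [-1.5  0.3  4.5]
machine xyz mm [ 23.83  42.68 132.08] F [-1.5  0.3  4.5] T [0.06 0.3  0.02] zcol [ 0.003 -0.008 -1.   ] xcol [1.    0.024 0.003]
```

```bash
cat > g.py <<'E'
# exit 0 while the push stays in the safe band (args lo hi)
import sys
from bench import ctrl
o=ctrl.get_obs(); f=o["wrist_force"]; p=1e3*o["eef_pos"]; print("x %.2f z %.2f F"%(p[0]-567,p[2]),f.round(1)); sys.exit(int(not float(sys.argv[1])<f[2]<float(sys.argv[2])))
E
python3 -m handwheel '[{"travel":[0,0,0.004],"dr":[0,0,0]}]' >/dev/null && python3 g.py 0 8.5 &&
python3 -m handwheel '[{"travel":[0,0,0.004],"dr":[0,0,0]}]' >/dev/null && python3 g.py 0 8.5 &&
python3 -m handwheel '[{"travel":[0,0,0.004],"dr":[0,0,0]}]' >/dev/null && python3 g.py 0 8.5 &&
python3 -m handwheel '[{"travel":[0,0,0.004],"dr":[0,0,0]}]' >/dev/null && python3 g.py 0 8.5 ; 
python3 -m handwheel '[{"travel":[-0.01,0,0.002],"dr":[0,0,0]}]' >/dev/null && python3 g.py 4 14 &&
python3 -m handwheel '[{"travel":[-0.01,0,0.002],"dr":[0,0,0]}]' >/dev/null && python3 g.py 4 14 &&
python3 -m handwheel '[{"travel":[-0.01,0,0.002],"dr":[0,0,0]}]' >/dev/null && python3 g.py 4 14
```

```text
x 24.37 z 131.93 F [-1.7  0.8  4.7]
x 24.60 z 131.90 F [-1.3  0.   5.1]
x 24.81 z 131.84 F [-1.4  0.8  5.3]
x 25.03 z 131.73 F [-1.4  0.1  5.5]
x 24.63 z 132.03 F [3.5 2.1 3.4]
```

```bash

python3 -m handwheel '[{"travel":[-0.006,0,0.008],"dr":[0,0,0]}]' >/dev/null && python3 g.py 2 15 &&
python3 -m handwheel '[{"travel":[-0.012,0,0.008],"dr":[0,0,0]}]' >/dev/null && python3 g.py 3 15 &&
python3 -m handwheel '[{"travel":[-0.012,0,0.008],"dr":[0,0,0]}]' >/dev/null && python3 g.py 3 15 &&
python3 -m handwheel '[{"travel":[-0.012,0,0.008],"dr":[0,0,0]}]' >/dev/null && python3 g.py 3 15 &&
python3 -m handwheel '[{"travel":[-0.012,0,0.008],"dr":[0,0,0]}]' >/dev/null && python3 g.py 3 15 &&
python3 -m handwheel '[{"travel":[-0.012,0,0.008],"dr":[0,0,0]}]' >/dev/null && python3 g.py 3 15 &&
python3 -m handwheel '[{"travel":[-0.012,0,0.008],"dr":[0,0,0]}]' >/dev/null && python3 g.py 3 15 &&
python3 -m handwheel '[{"travel":[-0.012,0,0.008],"dr":[0,0,0]}]' >/dev/null && python3 g.py 3 15; python3 st.py
```

```text
x 24.75 z 131.64 F [0.7 1.9 7.1]
x 24.59 z 131.53 F [4.3 2.7 8. ]
x 24.61 z 131.66 F [2.8 3.3 7.3]
x 24.60 z 131.75 F [2.1 1.8 5.6]
x 24.58 z 131.82 F [3.7 1.7 6.1]
x 24.59 z 131.90 F [3.7 2.2 6.2]
x 24.60 z 131.91 F [3.3 1.6 6.1]
x 24.62 z 131.96 F [3.5 2.  6.6]
machine xyz mm [ 24.19  42.55 131.96] F [3.5 2.  6.6] T [ 0.33 -0.47  0.07] zcol [ 0.043 -0.009 -0.999] xcol [0.999 0.024 0.043]
```

```bash

python3 -m handwheel '[{"travel":[-0.02,0,0.012],"dr":[0,-0.02,0]}]' >/dev/null && python3 g.py 2 15 &&
python3 -m handwheel '[{"travel":[-0.03,0,0.014],"dr":[0,-0.02,0]}]' >/dev/null && python3 g.py 3 15 &&
python3 -m handwheel '[{"travel":[-0.04,0,0.015],"dr":[0,-0.02,0]}]' >/dev/null && python3 g.py 3 15 &&
python3 -m handwheel '[{"travel":[-0.04,0,0.015],"dr":[0,-0.02,0]}]' >/dev/null && python3 g.py 3 15 &&
python3 -m handwheel '[{"travel":[-0.04,0,0.015],"dr":[0,-0.02,0]}]' >/dev/null && python3 g.py 3 15 &&
python3 -m handwheel '[{"travel":[-0.04,0,0.015],"dr":[0,-0.02,0]}]' >/dev/null && python3 g.py 3 15 &&
python3 -m handwheel '[{"travel":[-0.04,0,0.015],"dr":[0,-0.02,0]}]' >/dev/null && python3 g.py 3 15 &&
python3 -m handwheel '[{"travel":[-0.04,0,0.015],"dr":[0,-0.02,0]}]' >/dev/null && python3 g.py 3 15; python3 st.py
```

```text
x 24.04 z 131.77 F [6.5 2.9 8.7]
x 22.80 z 131.81 F [5.1 3.1 9.9]
x 20.66 z 132.17 F [ 5.7  4.2 12.4]
x 18.39 z 132.67 F [ 6.3  2.3 11.8]
x 15.91 z 133.17 F [ 3.3  2.6 10.4]
x 13.15 z 133.50 F [ 3.8  3.3 10.1]
x 10.06 z 133.62 F [3.3 1.9 9.6]
x 6.71 z 133.61 F [3.  2.6 9.9]
machine xyz mm [  6.26  42.64 133.61] F [3.  2.6 9.9] T [ 0.44 -0.49  0.01] zcol [ 0.021 -0.013 -1.   ] xcol [1.    0.022 0.021]
```

```bash

python3 -m handwheel '[{"travel":[-0.035,0,0.015],"dr":[0,-0.02,0]}]' >/dev/null && python3 g.py 2 15 &&
python3 -m handwheel '[{"travel":[-0.035,0,0.015],"dr":[0,-0.02,0]}]' >/dev/null && python3 g.py 3 15 &&
python3 -m handwheel '[{"travel":[-0.035,0,0.015],"dr":[0,-0.02,0]}]' >/dev/null && python3 g.py 3 15 &&
python3 -m handwheel '[{"travel":[-0.035,0,0.015],"dr":[0,-0.02,0]}]' >/dev/null && python3 g.py 3 15 &&
python3 -m handwheel '[{"travel":[-0.035,0,0.015],"dr":[0,-0.01,0]}]' >/dev/null && python3 g.py 3 15 &&
python3 -m handwheel '[{"travel":[-0.035,0,0.016],"dr":[0,-0.01,0]}]' >/dev/null && python3 g.py 3 15 &&
python3 -m handwheel '[{"travel":[-0.035,0,0.018],"dr":[0,-0.01,0]}]' >/dev/null && python3 g.py 3 15 &&
python3 -m handwheel '[{"travel":[-0.035,0,0.02],"dr":[0,-0.01,0]}]' >/dev/null && python3 g.py 3 15; python3 st.py
```

```text
x 3.92 z 133.56 F [ 3.4  1.9 11.6]
x 1.18 z 133.49 F [ 3.4  1.6 10.7]
x -1.57 z 133.47 F [ 2.3  2.2 10.9]
x -4.25 z 133.46 F [ 3.   2.5 11.1]
x -6.97 z 133.38 F [ 2.6  2.4 10.3]
x -9.90 z 133.05 F [ 3.4  2.4 11.2]
x -12.95 z 132.41 F [ 0.4  2.2 11.3]
x -16.09 z 131.58 F [ 0.3  2.  12.5]
machine xyz mm [-16.55  42.68 131.58] F [ 0.3  2.  12.5] T [ 0.45 -0.18  0.  ] zcol [ 0.007 -0.017 -1.   ] xcol [1.    0.022 0.007]
```

```bash

python3 -m handwheel '[{"travel":[0,0,-0.05],"dr":[0,0,0]},{"travel":[0,0,-0.08],"dr":[0.02,0,0]},{"travel":[0.1,-0.02,0],"dr":[0,0,0]},{"travel":[0.1,-0.02,0],"dr":[0,0,0]},{"travel":[0.07,0,0],"dr":[0,0,0]},{"travel":[0,0,0],"dr":[0,0,0]},{"travel":[0,0,0],"dr":[0,0,0]}]' -1
python3 st.py; python3 - <<'E'
from h import *
c=viewer.get_calibration("wrist"); im=viewer.camera("wrist")[:,:,::-1]; cv2.imwrite("pics/w2.png",im)
p=proj(c,[.5702,-.0807,.141]); print(p)
u,v=p.astype(int); cr=im[max(0,v-60):v+60,max(0,u-80):u+80]; cv2.imwrite("pics/w2c.png",cv2.resize(cr,None,fx=4,fy=4,interpolation=cv2.INTER_CUBIC))
E
```

```text
time_s: 7.57
eef_pos: [0.5897, -0.0033, 0.1506]
eef_rot: [0.003, 1.0, 0.011, 0.001]
wrist_force: [-0.6, 0.5, 0.3]
opening: 0.002
machine xyz mm [ 22.5   48.61 150.57] F [-0.6  0.5  0.3] T [ 0.   -0.03  0.02] zcol [ 0.003 -0.006 -1.   ] xcol [1.    0.021 0.003]
[477.01886474 330.36751824]
```

View pics/w2c.png

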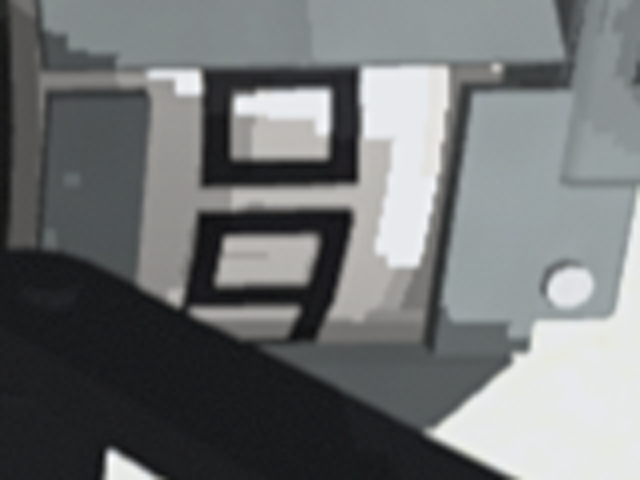

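The crop shows the lower half of the 8 at the top of the window and the upper half of the 9 below it. The drum is at about -0.94 rad, as the 41 mm stroke predicted, so a second stroke of about 41 mm comes next.

```bash

python3 -m handwheel '[{"travel":[0.004,0,0.03],"dr":[0,0,0]},{"travel":[0,0,0.03],"dr":[0,0,0]},{"travel":[0,0,0.02],"dr":[0,0,0]},{"travel":[0,0,0],"dr":[0,0,0]},{"travel":[0,0,0],"dr":[0,0,0]}]' -1 >/dev/null && python3 free.py &&
python3 -m handwheel '[{"travel":[0,0,0.004],"dr":[0,0,0]}]' >/dev/null && python3 free.py &&
python3 -m handwheel '[{"travel":[0,0,0.004],"dr":[0,0,0]}]' >/dev/null && python3 free.py &&
python3 -m handwheel '[{"travel":[0,0,0.004],"dr":[0,0,0]}]' >/dev/null && python3 free.py &&
python3 -m handwheel '[{"travel":[0,0,0.004],"dr":[0,0,0]}]' >/dev/null && python3 free.py &&
python3 -m handwheel '[{"travel":[0,0,0.004],"dr":[0,0,0]}]' >/dev/null && python3 free.py &&
python3 -m handwheel '[{"travel":[0,0,0.004],"dr":[0,0,0]}]' >/dev/null && python3 free.py &&
python3 -m handwheel '[{"travel":[0,0,0.004],"dr":[0,0,0]}]' >/dev/null && python3 free.py &&
python3 -m handwheel '[{"travel":[0,0,0.004],"dr":[0,0,0]}]' >/dev/null && python3 free.py &&
python3 -m handwheel '[{"travel":[0,0,0.004],"dr":[0,0,0]}]' >/dev/null && python3 free.py &&
python3 -m handwheel '[{"travel":[0,0,0.004],"dr":[0,0,0]}]' >/dev/null && python3 free.py; python3 st.py
```

```text
z 135.62 F [-0.8  0.8  1.2]
z 134.85 F [1.  0.4 0. ]
z 134.20 F [-0.2  0.2  0.1]
z 133.68 F [-0.3  0.1  0.3]
z 133.20 F [-0.5  0.1  2.2]
z 133.04 F [-2.2 -0.3  5. ]
machine xyz mm [ 19.56  48.56 133.04] F [-2.2 -0.3  5. ] T [ 0.08  0.41 -0.05] zcol [-0.001 -0.006 -1.   ] xcol [ 1.     0.021 -0.001]
```

```bash

python3 -m handwheel '[{"travel":[-0.02,0,0.012],"dr":[0,-0.02,0]}]' >/dev/null && python3 g.py 2 15 &&
python3 -m handwheel '[{"travel":[-0.03,0,0.014],"dr":[0,-0.02,0]}]' >/dev/null && python3 g.py 3 15 &&
python3 -m handwheel '[{"travel":[-0.04,0,0.015],"dr":[0,-0.02,0]}]' >/dev/null && python3 g.py 3 15 &&
python3 -m handwheel '[{"travel":[-0.04,0,0.015],"dr":[0,-0.02,0]}]' >/dev/null && python3 g.py 3 15 &&
python3 -m handwheel '[{"travel":[-0.04,0,0.015],"dr":[0,-0.02,0]}]' >/dev/null && python3 g.py 3 15 &&
python3 -m handwheel '[{"travel":[-0.04,0,0.015],"dr":[0,-0.02,0]}]' >/dev/null && python3 g.py 3 15 &&
python3 -m handwheel '[{"travel":[-0.035,0,0.015],"dr":[0,-0.02,0]}]' >/dev/null && python3 g.py 3 15 &&
python3 -m handwheel '[{"travel":[-0.035,0,0.015],"dr":[0,-0.02,0]}]' >/dev/null && python3 g.py 3 15 &&
python3 -m handwheel '[{"travel":[-0.035,0,0.015],"dr":[0,-0.02,0]}]' >/dev/null && python3 g.py 3 15 &&
python3 -m handwheel '[{"travel":[-0.035,0,0.015],"dr":[0,-0.02,0]}]' >/dev/null && python3 g.py 3 15 &&
python3 -m handwheel '[{"travel":[-0.035,0,0.016],"dr":[0,-0.01,0]}]' >/dev/null && python3 g.py 3 15 &&
python3 -m handwheel '[{"travel":[-0.035,0,0.016],"dr":[0,-0.01,0]}]' >/dev/null && python3 g.py 3 15 &&
python3 -m handwheel '[{"travel":[-0.035,0,0.018],"dr":[0,-0.01,0]}]' >/dev/null && python3 g.py 3 15; python3 st.py
```

```text
x 18.56 z 132.70 F [5.3 2.4 8.3]
x 16.86 z 132.89 F [4.2 2.7 9. ]
x 13.99 z 133.27 F [3.5 2.9 8.2]
x 10.84 z 133.63 F [2.8 2.5 6.2]
x 7.47 z 133.84 F [3.2 1.2 5.2]
x 3.85 z 133.88 F [3.5 1.2 6.1]
x 0.89 z 133.91 F [4.1 1.7 7.4]
x -1.95 z 134.01 F [3.5 0.9 6.1]
x -4.84 z 134.11 F [3.1 1.4 5.8]
x -7.86 z 134.10 F [3.1 1.5 6. ]
x -10.96 z 133.85 F [1.5 2.3 5.3]
x -14.35 z 133.37 F [2.3 0.8 4.9]
x -17.85 z 132.56 F [2.  1.1 5.8]
machine xyz mm [-18.09  48.54 132.56] F [2.  1.1 5.8] T [ 0.22 -0.39 -0.  ] zcol [-0.046 -0.012 -0.999] xcol [ 0.999  0.019 -0.046]
```

```bash

python3 -m handwheel '[{"travel":[0,0,-0.05],"dr":[0,0,0]},{"travel":[0,0,-0.1],"dr":[0.02,0.045,0]},{"travel":[0,0,-0.2],"dr":[0,0.045,0.02]},{"travel":[0,0,-0.15],"dr":[0,0,0.015]},{"travel":[-0.127,0.17,0],"dr":[0,0,0]},{"travel":[-0.127,0.17,0],"dr":[0,0,0]},{"travel":[-0.127,0.17,0],"dr":[0,0,0]},{"travel":[0,0,0],"dr":[0,0,0]},{"travel":[0,0,0],"dr":[0,0,0]},{"travel":[0,0,0],"dr":[0,0,0]}]' -1
python3 st.py; python3 - <<'E'
from h import *
c=viewer.get_calibration("wrist"); im=viewer.camera("wrist")[:,:,::-1]; cv2.imwrite("pics/w3.png",im)
R=np.array(c["R"]);print("cam",-R.T@c["t"])
p=proj(c,[.5702,-.0807,.141]); print(p)
u,v=p.astype(int); cr=im[max(0,v-60):v+60,max(0,u-80):u+80]; cv2.imwrite("pics/w3c.png",cv2.resize(cr,None,fx=5,fy=5,interpolation=cv2.INTER_CUBIC)); print(max(0,v-60),max(0,u-80))
E
```

```text
time_s: 10.37
eef_pos: [0.493, -0.0839, 0.2158]
eef_rot: [0.002, 1.0, 0.001, 0.003]
wrist_force: [1.2, 0.0, 0.1]
opening: -0.0
machine xyz mm [-77.2  -28.23 215.77] F [1.2 0.  0.1] T [-0.    0.    0.02] zcol [ 0.006 -0.003 -1.   ] xcol [1.    0.003 0.006]
cam [ 0.56224057 -0.08334786  0.35926323]
[313.68874663 123.79800838]
63 233
```

View pics/w3c.png

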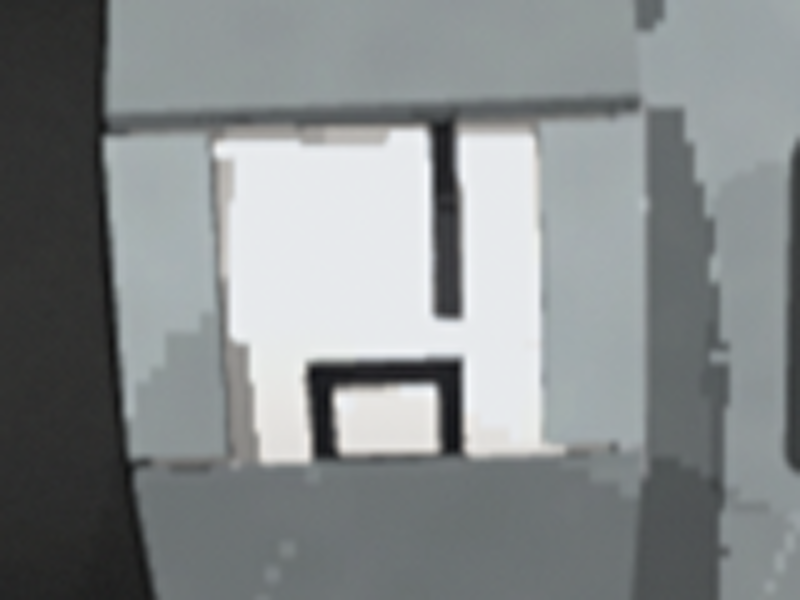

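The window centre is at crop row 292. The foot of the 7 is at 318 and the top of the 8 at 362, so the gap lies about 5.5 mm too far towards +x's opposite side. The 7's centre is still about 0.19-0.20 rad short, which means the top must go another 10 mm or so towards -x.

```bash

python3 -m handwheel '[{"travel":[0.176,-0.176,0],"dr":[0,0,-0.03]},{"travel":[0.176,-0.176,0],"dr":[0,0,-0.03]},{"travel":[0.176,-0.176,0],"dr":[0,0,0]},{"travel":[0,0,0.12],"dr":[0,0,0]},{"travel":[0,0,0.15],"dr":[0,0,0]},{"travel":[0,0,0.12],"dr":[0,0,0]},{"travel":[0,0,0.05],"dr":[0,0,0]},{"travel":[0,0,0],"dr":[0,0,0]},{"travel":[0,0,0],"dr":[0,0,0]},{"travel":[0,0,0],"dr":[0,0,0]}]' -1 >/dev/null; python3 st.py
```

```text
machine xyz mm [ 12.79  61.68 147.6 ] F [ 0.2 -1.   0.1] T [ 0.02 -0.04 -0.02] zcol [ 0.008 -0.002 -1.   ] xcol [0.999 0.045 0.008]
```

```bash

python3 -m handwheel '[{"travel":[-0.04,0.07,0],"dr":[0,-0.015,0]},{"travel":[0,0,0.025],"dr":[0,0,0]},{"travel":[0,0,0.025],"dr":[0,0,0]},{"travel":[0,0,0],"dr":[0,0,0]},{"travel":[0,0,0],"dr":[0,0,0]}]' -1 >/dev/null && python3 free.py &&
python3 -m handwheel '[{"travel":[0,0,0.004],"dr":[0,0,0]}]' >/dev/null && python3 free.py &&
python3 -m handwheel '[{"travel":[0,0,0.004],"dr":[0,0,0]}]' >/dev/null && python3 free.py &&
python3 -m handwheel '[{"travel":[0,0,0.004],"dr":[0,0,0]}]' >/dev/null && python3 free.py &&
python3 -m handwheel '[{"travel":[0,0,0.004],"dr":[0,0,0]}]' >/dev/null && python3 free.py &&
python3 -m handwheel '[{"travel":[0,0,0.004],"dr":[0,0,0]}]' >/dev/null && python3 free.py &&
python3 -m handwheel '[{"travel":[0,0,0.004],"dr":[0,0,0]}]' >/dev/null && python3 free.py &&
python3 -m handwheel '[{"travel":[0,0,0.004],"dr":[0,0,0]}]' >/dev/null && python3 free.py &&
python3 -m handwheel '[{"travel":[0,0,0.004],"dr":[0,0,0]}]' >/dev/null && python3 free.py &&
python3 -m handwheel '[{"travel":[0,0,0.004],"dr":[0,0,0]}]' >/dev/null && python3 free.py &&
python3 -m handwheel '[{"travel":[0,0,0.004],"dr":[0,0,0]}]' >/dev/null && python3 free.py; python3 st.py
```

```text
z 143.69 F [-0.2 -0.3  0.2]
z 143.44 F [ 0.  -0.1  0.2]
z 143.01 F [0.2 0.3 0.7]
z 142.47 F [0.8 0.  1.1]
z 141.91 F [ 0.3  0.2 -0.5]
z 141.26 F [-0.7  0.4 -0.1]
z 140.57 F [-0.   0.1  0.4]
z 139.86 F [ 0.6 -0.   0.2]
z 139.15 F [-0.2  0.5  1.6]
z 138.44 F [ 0.1 -0.3 -1. ]
z 137.76 F [ 0.1 -0.3  0.3]
machine xyz mm [  8.8   48.36 137.76] F [ 0.1 -0.3  0.3] T [ 0.01 -0.05 -0.02] zcol [ 0.007 -0.004 -1.   ] xcol [0.999 0.044 0.007]
```

```bash

python3 -m handwheel '[{"travel":[0,0,0.004],"dr":[0,0,0]},{"travel":[0,0,0.004],"dr":[0,0,0]},{"travel":[0,0,0.004],"dr":[0,0,0]}]' >/dev/null && python3 free.py &&
python3 -m handwheel '[{"travel":[0,0,0.004],"dr":[0,0,0]}]' >/dev/null && python3 free.py &&
python3 -m handwheel '[{"travel":[0,0,0.004],"dr":[0,0,0]}]' >/dev/null && python3 free.py &&
python3 -m handwheel '[{"travel":[0,0,0.004],"dr":[0,0,0]}]' >/dev/null && python3 free.py &&
python3 -m handwheel '[{"travel":[0,0,0.004],"dr":[0,0,0]}]' >/dev/null && python3 free.py &&
python3 -m handwheel '[{"travel":[0,0,0.004],"dr":[0,0,0]}]' >/dev/null && python3 free.py; python3 st.py
```

```text
z 135.69 F [-0.1  0.8  0.2]
z 135.03 F [-0.7  0.5  0.4]
z 134.34 F [0.3 0.7 0.5]
z 133.99 F [-2.4  0.7  5. ]
machine xyz mm [  8.83  48.37 133.99] F [-2.4  0.7  5. ] T [ 0.09  0.43 -0.03] zcol [ 0.007 -0.004 -1.   ] xcol [0.999 0.044 0.007]
```

```bash
python3 g.py 0 20;
python3 -m handwheel '[{"travel":[-0.02,0,0.012],"dr":[0,-0.02,0]}]' >/dev/null && python3 g.py 2 15 &&
python3 -m handwheel '[{"travel":[-0.03,0,0.014],"dr":[0,-0.02,0]}]' >/dev/null && python3 g.py 3 15 &&
python3 -m handwheel '[{"travel":[-0.035,0,0.015],"dr":[0,-0.02,0]}]' >/dev/null && python3 g.py 3 15 &&
python3 -m handwheel '[{"travel":[-0.035,0,0.015],"dr":[0,-0.02,0]}]' >/dev/null && python3 g.py 3 15; python3 st.py
```

```text
x 9.05 z 133.99 F [-2.4  0.7  5. ]
x 7.74 z 133.63 F [2.8 2.3 9.4]
x 5.66 z 133.61 F [3.6 3.3 9.7]
x 3.06 z 133.68 F [3.2 3.  7.5]
x 0.39 z 133.82 F [3.3 2.5 7.4]
machine xyz mm [  0.16  48.35 133.82] F [3.3 2.5 7.4] T [ 0.41 -0.52  0.  ] zcol [-0.013 -0.006 -1.   ] xcol [ 0.999  0.043 -0.013]
```

```bash

python3 -m handwheel '[{"travel":[-0.012,0,0.012],"dr":[0,-0.01,0]}]' >/dev/null && python3 g.py 2 15; python3 -m handwheel '[{"travel":[0,0,-0.03],"dr":[0,0,0]},{"travel":[0,0,-0.1],"dr":[0,0.015,0]},{"travel":[0,0,-0.2],"dr":[0,0.015,0]},{"travel":[0,0,-0.2],"dr":[0,0,0]},{"travel":[-0.18,0.17,0],"dr":[0,0,0]},{"travel":[-0.18,0.17,0],"dr":[0,0,0]},{"travel":[-0.16,0.17,0],"dr":[0,0,0]},{"travel":[0,0,0],"dr":[0,0,0]},{"travel":[0,0,0],"dr":[0,0,0]},{"travel":[0,0,0],"dr":[0,0,0]}]' -1
python3 st.py; python3 - <<'E'
from h import *
c=viewer.get_calibration("wrist"); im=viewer.camera("wrist")[:,:,::-1]; cv2.imwrite("pics/w4.png",im)
R=np.array(c["R"]);print("cam",-R.T@c["t"])
p=proj(c,[.5702,-.0807,.141]); print(p)
u,v=p.astype(int); cr=im[max(0,v-60):v+60,max(0,u-80):u+80]; cv2.imwrite("pics/w4c.png",cv2.resize(cr,None,fx=5,fy=5,interpolation=cv2.INTER_CUBIC))
# button centre: dark blob
p=proj(c,[.574,-.1776,.112]);print("stamp px",p)
E
```

```text
x 0.14 z 133.93 F [-0.8  1.2  6.3]
time_s: 14.25
eef_pos: [0.4913, -0.0866, 0.226]
eef_rot: [0.005, 1.0, 0.023, 0.005]
wrist_force: [1.3, 0.3, 0.2]
opening: -0.002
machine xyz mm [-79.04 -30.85 225.98] F [1.3 0.3 0.2] T [0.06 0.   0.01] zcol [ 0.01  -0.009 -1.   ] xcol [0.999 0.046 0.01 ]
cam [ 0.55988175 -0.0821365   0.36969945]
[314.0422253  121.66974368]
stamp px [453.36329714 124.60885372]
```

View pics/w4c.png

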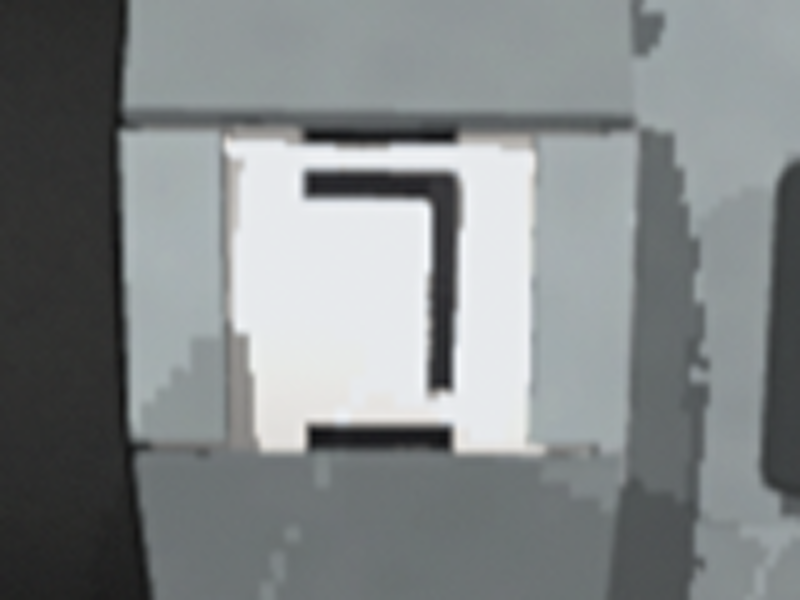

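View pics/w4.png

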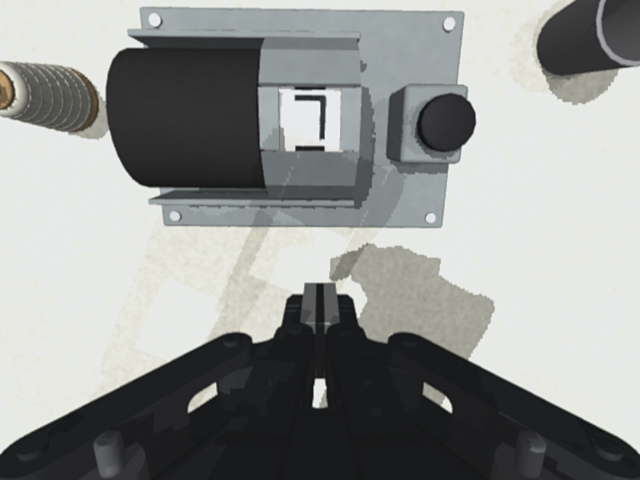

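The 7 spans crop rows 172-393 in a window spanning 130-448. It is whole and centred within about 1 mm (about 0.02 rad). In the full picture the button's top is centred at about (446,122), against a prediction of (453,125), so I'll aim at what I measured.

```bash
python3 - <<'E'
from h import *
c=viewer.get_calibration("wrist"); w=bp(c,(446,122),.112); o=ctrl.get_obs(); q=o["eef_rot"]
from scipy.spatial.transform import Rotation as R
M=R.from_quat([q[1],q[2],q[3],q[0]]).as_matrix(); print(w,(M.T@(w+[0,0,.012]-o["eef_pos"])/.15).round(3), M.round(3).tolist())
E
```

```text
[ 0.57593543 -0.17191631  0.112     ] [0.528 0.589 0.691] [[0.999, 0.046, 0.01], [0.046, -0.999, -0.009], [0.01, 0.01, -1.0]]
```

```bash

python3 -m handwheel '[{"travel":[0.165,0.185,0],"dr":[0.01,-0.01,0]},{"travel":[0.165,0.185,0],"dr":[0.01,-0.01,0]},{"travel":[0.165,0.185,0],"dr":[0,0,0]},{"travel":[0,0,0],"dr":[0,0,0]},{"travel":[0,0,0.16],"dr":[0,0,0]},{"travel":[0,0,0.16],"dr":[0,0,0]},{"travel":[0,0,0.16],"dr":[0,0,0]},{"travel":[0,0,0],"dr":[0,0,0]},{"travel":[0,0,0],"dr":[0,0,0]}]' -1; python3 st.py
```

```text
time_s: 15.05
eef_pos: [0.5779, -0.1599, 0.1488]
eef_rot: [-0.003, 1.0, 0.029, -0.002]
wrist_force: [0.6, -0.2, 0.8]
opening: 0.002
machine xyz mm [   4.69 -107.42  148.8 ] F [ 0.6 -0.2  0.8] T [-0.03  0.01 -0.01] zcol [-0.004  0.005 -1.   ] xcol [ 0.998  0.059 -0.004]
```

```bash

python3 -m handwheel '[{"travel":[-0.018,0.083,0],"dr":[0,0,0]},{"travel":[0,0,0.06],"dr":[0,0,0]},{"travel":[0,0,0.06],"dr":[0,0,0]},{"travel":[0,0,0.04],"dr":[0,0,0]},{"travel":[0,0,0],"dr":[0,0,0]},{"travel":[0,0,0],"dr":[0,0,0]}]' -1 >/dev/null; python3 st.py; python3 -c "
from bench import ctrl;print(ctrl.get_obs()['eef_pos'])"
```

```text
machine xyz mm [   4.99 -121.    127.66] F [-0.1  0.3 -0.2] T [-0.01 -0.01 -0.01] zcol [ 0.002  0.002 -1.   ] xcol [0.998 0.061 0.002]
[ 0.57876342 -0.1734181   0.12766259]
```

```bash

python3 -m handwheel '[{"travel":[0,0,0.007],"dr":[0,0,0]},{"travel":[0,0,0.007],"dr":[0,0,0]},{"travel":[0,0,0.007],"dr":[0,0,0]},{"travel":[0,0,0.007],"dr":[0,0,0]},{"travel":[0,0,0.007],"dr":[0,0,0]}]' >/dev/null && python3 g.py -2 2 &&
python3 -m handwheel '[{"travel":[0,0,0.005],"dr":[0,0,0]},{"travel":[0,0,0.005],"dr":[0,0,0]}]' >/dev/null && python3 g.py -2 2 &&
python3 -m handwheel '[{"travel":[0,0,0.005],"dr":[0,0,0]},{"travel":[0,0,0.005],"dr":[0,0,0]}]' >/dev/null && python3 g.py -2 2 &&
python3 -m handwheel '[{"travel":[0,0,0.005],"dr":[0,0,0]},{"travel":[0,0,0.005],"dr":[0,0,0]}]' >/dev/null && python3 g.py -2 2 &&
python3 -m handwheel '[{"travel":[0,0,0.005],"dr":[0,0,0]}]' >/dev/null && python3 g.py -2 2 &&
python3 -m handwheel '[{"travel":[0,0,0.005],"dr":[0,0,0]}]' >/dev/null && python3 g.py -2 2 &&
python3 -m handwheel '[{"travel":[0,0,0.005],"dr":[0,0,0]}]' >/dev/null && python3 g.py -2 2 &&
python3 -m handwheel '[{"travel":[0,0,0.005],"dr":[0,0,0]}]' >/dev/null && python3 g.py -2 2 &&
python3 -m handwheel '[{"travel":[0,0,0.005],"dr":[0,0,0]}]' >/dev/null && python3 g.py -2 2 &&
python3 -m handwheel '[{"travel":[0,0,0.005],"dr":[0,0,0]}]' >/dev/null && python3 g.py -2 2; python3 st.py
```

```text
x 12.51 z 123.57 F [ 0.2 -1.8  0.2]
x 12.58 z 122.01 F [-0.1  0.2 -0.1]
x 12.61 z 120.36 F [-0.4 -0.7 -0.4]
x 12.59 z 118.67 F [ 0.2 -0.3  0.1]
x 12.61 z 117.84 F [-0.1 -0.5  0. ]
x 12.61 z 117.00 F [0.1 0.3 0.5]
x 12.60 z 116.16 F [-0.5  0.6 -0.2]
x 12.60 z 115.33 F [ 0.3  1.1 -0.5]
x 12.61 z 114.49 F [-0.7 -0.5  1.2]
x 12.61 z 113.64 F [ 0.8 -0.1 -0.2]
machine xyz mm [   5.83 -121.18  113.64] F [ 0.8 -0.1 -0.2] T [-0.02 -0.06  0.  ] zcol [ 0.004  0.001 -1.   ] xcol [0.998 0.061 0.004]
```

```bash

python3 -m handwheel '[{"travel":[0,0,0.006],"dr":[0,0,0]}]' >/dev/null && python3 g.py -2 12 &&
python3 -m handwheel '[{"travel":[0,0,0.006],"dr":[0,0,0]}]' >/dev/null && python3 g.py -2 12 &&
python3 -m handwheel '[{"travel":[0,0,0.007],"dr":[0,0,0]}]' >/dev/null && python3 g.py -2 12 &&
python3 -m handwheel '[{"travel":[0,0,0.008],"dr":[0,0,0]}]' >/dev/null && python3 g.py -2 12 &&
python3 -m handwheel '[{"travel":[0,0,0.009],"dr":[0,0,0]}]' >/dev/null && python3 g.py -2 12 &&
python3 -m handwheel '[{"travel":[0,0,0.01],"dr":[0,0,0]}]' >/dev/null && python3 g.py -2 12 &&
python3 -m handwheel '[{"travel":[0,0,0.01],"dr":[0,0,0]}]' >/dev/null && python3 g.py -2 12 &&
python3 -m handwheel '[{"travel":[0,0,0.012],"dr":[0,0,0]}]' >/dev/null && python3 g.py -2 12 &&
python3 -m handwheel '[{"travel":[0,0,0.012],"dr":[0,0,0]}]' >/dev/null && python3 g.py -2 12 &&
python3 -m handwheel '[{"travel":[0,0,0.012],"dr":[0,0,0]}]' >/dev/null && python3 g.py -2 12 &&
python3 -m handwheel '[{"travel":[0,0,0.012],"dr":[0,0,0]}]' >/dev/null && python3 g.py -2 12; python3 st.py
```

```text
x 12.64 z 112.69 F [ 0.1  0.4 -0.4]
x 12.65 z 111.78 F [-0.6 -0.3  1.7]
x 12.68 z 110.92 F [-1.1  0.4  2.8]
x 12.68 z 109.94 F [-1.8  0.6  3.8]
x 12.68 z 108.88 F [-3.4  0.6  5.3]
x 12.69 z 107.65 F [-3.3  0.9  5.2]
x 12.67 z 106.45 F [-2.3  0.6  6.8]
x 12.69 z 105.10 F [-3.3  1.5  7.3]
x 12.74 z 103.90 F [-5.3  2.8 19. ]
machine xyz mm [   5.96 -121.25  103.9 ] F [-5.3  2.8 19. ] T [0.39 0.9  0.06] zcol [ 0.004  0.001 -1.   ] xcol [0.998 0.062 0.004]
```

Fully down at 103.9 mm, which is 8 mm of travel with a sharp force rise at the stop. Now I release, retract straight up and look.

```bash

python3 -m handwheel '[{"travel":[0,0,-0.004],"dr":[0,0,0]}]' && python3 -m handwheel '[{"travel":[0,0,-0.03],"dr":[0,0,0]},{"travel":[0,0,-0.06],"dr":[0,0,0]},{"travel":[0,0,-0.15],"dr":[0,0,0]},{"travel":[0,0,-0.2],"dr":[0,0,0]},{"travel":[0,0,-0.2],"dr":[0,0,0]},{"travel":[-0.18,-0.1,0],"dr":[0,0,0]},{"travel":[-0.18,-0.1,0],"dr":[0,0,0]},{"travel":[-0.16,-0.1,0],"dr":[0,0,0]},{"travel":[0,0,0],"dr":[0,0,0]},{"travel":[0,0,0],"dr":[0,0,0]},{"travel":[0,0,0],"dr":[0,0,0]}]' -1
python3 - <<'E'
from h import *
cv2.imwrite("pics/w5.png",viewer.camera("wrist")[:,:,::-1])
E
```

```text
time_s: 17.8
eef_pos: [0.5797, -0.1736, 0.105]
eef_rot: [-0.0, 1.0, 0.031, 0.002]
wrist_force: [-3.4, 1.5, 7.7]
opening: -0.001
time_s: 18.72
eef_pos: [0.4974, -0.1332, 0.2066]
eef_rot: [0.001, 1.0, 0.03, 0.005]
wrist_force: [-0.5, -0.1, -0.7]
opening: -0.001
```

View pics/w5.png

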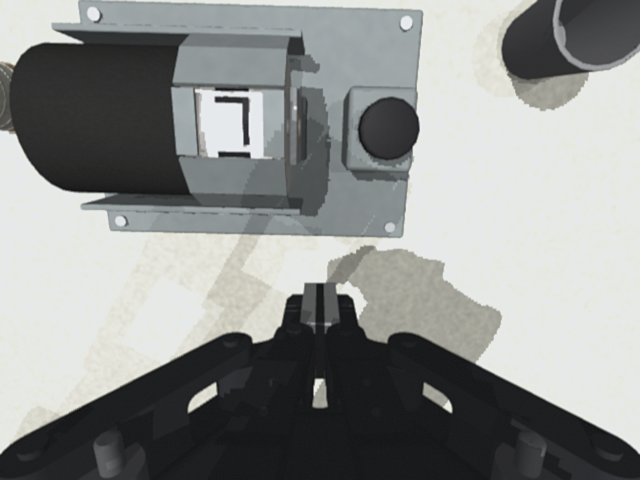

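The 7 is still whole and centred in the window at about (232,122), the button is up at (389,128), and the gripper is clear with about zero wrist force. I'm handing it in.

```bash
python3 -c "
from bench import ctrl;print(ctrl.hand_in())"
```

```text
the job is handed in; nothing more can be done
None
```

The drum now shows 7, the stamp button has been pressed fully down and is back up, and I handed the job in at about 19 s. `hand_in` reports no verdict, so what follows is from my own checks.

- **Drum:** It started near 0. I rolled the rubber end towards the operator in three strokes of about 41, 37 and 9 mm, at 5 to 12.5 N. Before the press the 7 stood whole and within about 1 mm of centre, roughly 0.02 rad, and it still looked centred in the last picture.
- **Stamp:** Contact came at 112 mm and the stop at about 104 mm, so the button went the full 8 mm. In the last picture it appears back up.
- **Force:** At the stop the push rose sharply, from 7 N to a last reading of 19 N. That is higher than I meant but under the 25 N limit. Force was read only at the end of each move, so a short peak between readings cannot be ruled out.
- **Robot and bystanders:** The gripper ended clear of everything with wrist force near zero. I never went near the cone, tape or cup. The cup and part of the cone were in the last picture; the tape was not.
- **Disagreement:** The base plate turned out to be centred about 20 mm towards -y from the machine's origin. I located the machine from the button and window instead.

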